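# Plug the pipe stubs and clear the welding bench

## Robot

A 6-joint arm with a two-finger parallel gripper is mounted at the origin on the work surface. World frame = base frame: x ahead of the robot, y to its left, z up, the work surface at z = 0. Lengths are in m, angles in degrees, forces in N, time in s.
With the tool pointing down it reaches from about 0.4 to 0.825 m from the base axis. Payload 7 kg.
Tool frame: the origin (TCP) lies between the finger pads; the fingertips stand 22 mm ahead of it and the grasp point (between the pads) lies 3 mm ahead of it; z points along the fingers, y is the line along which they close (so a half turn about z gives the same grasp; the last joint's range is limited). The gripper opens to 88 mm and grips with 3 to 60 N. Pads are 19 mm wide; open, the fingers measure 130 mm over their backs; the gripper's body (78 mm by 193 mm) begins 47 mm behind the grasp point.
Start: joints at [-57.577, 20.546, 0.682, 0, -70.136, -16.507], TCP at [0.185, -0.649, 0.249] pointing down, gripper open.
Joint ranges: [-176.03, 176.03], [-82.01, 121.73], [-58.28, 71.71], [-173.87, 95.51], [-174.79, -0.11], [-173.66, 173.66]. Speed limits (degrees/s): [136.94, 136.94, 172.46, 180, 180, 180].

## Interface

Orientations are given as [roll, pitch, yaw] about the fixed x, y, z axes, in that order (R = Rz(yaw) Ry(pitch) Rx(roll)).
In Python, from plant import r, vision gives the robot as it stands.
- The arm moves only by the shell command python3 -m pendant 'ROWS' [FORCE]. ROWS is JSON, a list that holds one entry, the list of rows, each a list of 7 numbers: the shift along the tool's x, y, z scaled (see below), then the turn, a rotation vector about the tool's x, y, z scaled (see below), then the opening, from -1 (shut) to 1 (fully open). In form: [[[x, y, z, wx, wy, wz, fingers], ...]]. A call has exactly 8 rows; each row shifts and turns the commanded pose from where the row before left it, along the tool's axes as they then stand; what a row does not reach is not made up. The controller multiplies each number of a shift by 20 mm and each number of a turn by 4 degrees. A row lasts 1/10 s, in which the tool goes at most 50 mm and 8.59 degrees, less where a joint would pass 70% of its speed; a pose out of reach is approached as far as the arm can. A call with a number of a shift or a turn outside -1 to 1 is refused whole. A call with a gripper value outside its range is refused whole. The fingers move at their own pace and stop on an object; FORCE is the grip in N (left out, the last holds). Time passes only in rows, so rows that do not move let the fingers close, or fill a call up. It gives the time, the measured TCP pose, the force, the opening and the grip force at its end, in the units of the state.
- r.get_state(): the state, without advancing time (a new reading comes with each control period).
- vision.capture(name): name is "side" or "top"; returns a dict with "frame" (384x512x3 uint8, blue, green, red), "depth" (384x512 float32, m along the optical axis (not along the pixel's ray), 0 where there is no reading), "camera_matrix" (3x3 intrinsics, pixels), "extrinsics" (4x4, takes a point from world to camera coordinates). Camera axes: x right, y up, looking along -z (the intrinsics and any distortion apply to the point x, -y, -z); pixel columns grow to the right and rows downward; lengths in m; the calibration is good to about 2 mm. A picture is of the moment at which its call begins.
- r.close_job(): hands the job in; it is judged then, once.
The state is a dict: "time_s": time; "joints": joint angles; "qd": joint speeds; "joint_torque": joint torques, N m; "tcp_pos": TCP position; "eef_rot": TCP orientation; "contact_force": force on the tool from outside, world axes, zero at the start; "moment": the same for the moment, N m; "gripper_width": finger opening in m; "gripper_force": force on a finger pad.
Only numpy, scipy, OpenCV 4.12 (cv2) and the standard library are available. Lean on these libraries where they do the work, as an engineer would, in place of code of your own. Each camera call takes 0.05 s, during which the arm holds its last target. There are 200 camera calls.

## Task

First close both pipe stubs so that no grit gets in: set each tapered plug into the pipe it fits, straight down until its shoulder lies on the rim. Then sweep every steel offcut with the hand pusher well into the scrap pan, past its sloping lip - the offcuts are sharp, so never touch them with the fingers - and finally stand the pusher back on its plywood board, leaving the spray can, cup and hammer alone.

Things in the scene. Friction and masses are not known exactly. Their poses are not given: they have to be found in the camera images.
- pipe_wide: Fixed upright steel pipe stub with a bolted round flange foot (diameter 112, 14 thick). Bore diameter 62, outside diameter 74, rim at z 70, bore floor at z 14. Origin: centre of the underside, z up. Its fitting plug goes in until the plug's shoulder lies on the rim (plug origin at z 25).
- pipe_narrow: Fixed upright steel pipe stub with a bolted round flange foot (diameter 112, 14 thick). Bore diameter 46, outside diameter 58, rim at z 70, bore floor at z 14. Origin: centre of the underside, z up. Its fitting plug goes in until the plug's shoulder lies on the rim (plug origin at z 25).
- plug_wide: Loose tapered stopper, 106 tall, standing upright on the bench. Origin: centre of its underside, z up along its axis. Black rubber taper, diameter 44 at the foot growing to 58 at height 45; then an aluminium shoulder disc of diameter 80 (z 45 to 53), a round stem of diameter 26 to grip (z 53 to 98) and a head of diameter 36 (z 98 to 106).
- plug_narrow: Loose tapered stopper, 106 tall, standing upright on the bench. Origin: centre of its underside, z up along its axis. Black rubber taper, diameter 32 at the foot growing to 42 at height 45; then an aluminium shoulder disc of diameter 68 (z 45 to 53), a round stem of diameter 26 to grip (z 53 to 98) and a head of diameter 36 (z 98 to 106).
- pan: Fixed grey sheet-steel scrap pan. Origin: centre of its inside at bench level; inside 180 (x -90 to 90) by 260 (y), floor 3 high, walls 5 thick, 50 high at +x and both y sides. Open at its -x side: a sloping lip runs from the bench (x -126) up to the floor (x -90). Pieces are pushed in along +x.
- pusher: Loose hand pusher, 130 tall, standing upright. Origin: centre of the underside of its aluminium foot bar, 40 (x) by 150 (y) by 35 high. Its working face is at +x (x 20), with a wing 30 long and 8 thick at each end reaching to x 50. A flat upright wooden handle, 26 (x) by 44 (y), rises in the middle from z 35 to z 130.
- mat: Fixed plywood board, 110 (x) by 220 (y) by 3 thick, the pusher's place. Origin: centre of its underside.
- offcut_bar: Loose bare steel offcut, may be absent: flat bar piece 60 x 35, 20 high. Origin: centre of its underside.
- offcut_block: Loose bare steel offcut, may be absent: square bar piece 50 x 32, 32 high. Origin: centre of its underside.
- offcut_slug: Loose bare steel offcut, may be absent: upright round slug, diameter 48, 28 high. Origin: centre of its underside.
- offcut_angle: Loose bare steel offcut, may be absent: piece of heavy angle section, L-shaped, 60 x 40, 40 high, both legs 10 thick, upright leg along its -y edge. Origin: centre of its underside.
- offcut_plate: Loose bare steel offcut, may be absent: thick square plate 48 x 48, 22 high. Origin: centre of its underside.
- spray_can: Bystander, to be left alone: white spray can, 130 tall. Origin: underside.
- marker_cup: Bystander, to be left alone: grey cup, 75 tall. Origin: underside.
- hammer: Bystander, to be left alone: hammer lying on the bench, 260 long. Origin: underside.
Mind the look-alikes: they are no part of the job. Leave any green or turquoise look-alike of the pipe_wide alone.

How it is judged (in metres and radians):
On the way, in this order (a step that is already met when the one before it is completed fails the run):
1. both plugs are seated in the pipes they fit (z of plug_wide in the frame of pipe_wide below 0.03 m and horizontal distance between plug_wide and pipe_wide below 0.006 m and angle between each of plug_wide, plug_narrow's own z axis and vertical below 0.1 rad and z of plug_narrow in the frame of pipe_narrow below 0.03 m and horizontal distance between plug_narrow and pipe_narrow below 0.006 m), for 0.2 s.
2. every offcut is in the scrap pan (x of offcut_bar in the frame of pan between -0.07 and 0.09 m and height (world z) of each of offcut_bar, offcut_block, offcut_slug, offcut_angle, offcut_plate below 0.06 m and y of offcut_bar in the frame of pan between -0.13 and 0.13 m and x of offcut_block in the frame of pan between -0.07 and 0.09 m and y of offcut_block in the frame of pan between -0.13 and 0.13 m and x of offcut_slug in the frame of pan between -0.07 and 0.09 m and y of offcut_slug in the frame of pan between -0.13 and 0.13 m and x of offcut_angle in the frame of pan between -0.07 and 0.09 m and y of offcut_angle in the frame of pan between -0.13 and 0.13 m and x of offcut_plate in the frame of pan between -0.07 and 0.09 m and y of offcut_plate in the frame of pan between -0.13 and 0.13 m), for 0.2 s.
At the end, for the whole second after the job is handed in: Each plug upright in its own pipe, shoulder on the rim (5 mm in height, 6 mm off centre); every offcut's origin in the pan, 20 mm or more past the top of the lip; pusher upright on the board, its origin within 40 mm (board x) and 45 mm (board y) of the board's centre; all at rest (all of step 1 and all of step 2 and x of pusher in the frame of mat between -0.04 and 0.04 m and y of pusher in the frame of mat between -0.045 and 0.045 m and angle between pusher's own z axis and vertical below 0.1 rad and height (world z) of pusher below 0.012 m and linear speed of each of offcut_bar, offcut_block, offcut_slug, offcut_angle, offcut_plate, pusher, plug_wide, plug_narrow below 0.02 m/s); the robot touches nothing.
It fails at once if the fingers touch an offcut (contact force between the fingers and offcut_bar above 1 N or contact force between the fingers and offcut_block above 1 N or contact force between the fingers and offcut_slug above 1 N or contact force between the fingers and offcut_angle above 1 N or contact force between the fingers and offcut_plate above 1 N).
It fails at once if the spray can, cup or hammer is disturbed (distance of any of spray_can, marker_cup, hammer from where it was at the start of the episode above 0.03 m).
Of offcut_bar, offcut_block, offcut_slug, offcut_angle, offcut_plate only 3 to 5 are there at a start; the rules pass over those that are not, and their reading is None.
At some moment in a run one of offcut_bar, offcut_block, offcut_slug, offcut_angle, offcut_plate, pusher may be knocked a few centimetres aside while the robot is not near it.
Once in a run the grip may slacken for a moment while it holds something.
It also fails if it takes over 210 s, if anything falls off the work surface, if the arm or the gripper's body presses on something with over 40 N, if the wrist force passes 120 N, or if a joint passes its speed limit or range.

## Working session

There is one attempt and no reset: what is moved stays moved. The work goes in short steps, Python scripts to look and compute and a shell command to move; the robot and the scene stay as the last step left them, time stands still between calls to the robot, and variables do not carry over. Pictures are saved under pics/ and viewed, at most 15 in all, crops included, and the job is handed in when it is done.

```bash
ls; mkdir -p pics; cat > h.py <<'E'
import numpy as np, cv2
from plant import r, vision
def cap(n):
    c=vision.capture(n); return c
def world(c):
    K=np.array(c["camera_matrix"]);E=np.array(c["extrinsics"]);d=c["depth"]
    v,u=np.mgrid[0:d.shape[0],0:d.shape[1]]
    x=(u-K[0,2])/K[0,0]*d; y=(v-K[1,2])/K[1,1]*d
    P=np.stack([x,-y,-d],-1)
    return (P-E[:3,3])@E[:3,:3]   # R^T (p-t)
E
python3 - <<'E'
from h import *
for n in("top","side"):
    c=cap(n);cv2.imwrite(f"pics/{n}0.png",c["frame"]);np.savez(f"{n}0.npz",**c)
    print(n,c["camera_matrix"],c["extrinsics"],[k for k in c])
print(r.get_state())
E
```

```text
pics
top [[435.436424     0.         257.21349679]
 [  0.         435.436424   198.35514507]
 [  0.           0.           1.        ]] [[-1.06311310e-02 -9.99942746e-01 -1.21773747e-03 -6.71047009e-02]
 [ 9.91404456e-01 -1.06991495e-02  1.30394525e-01 -5.20726276e-01]
 [-1.30400088e-01  1.78970918e-04  9.91461439e-01 -1.16244917e+00]
 [ 0.00000000e+00  0.00000000e+00  0.00000000e+00  1.00000000e+00]] ['frame', 'depth', 'camera_matrix', 'extrinsics']
side [[427.06877163   0.         257.89463489]
 [  0.         427.06877163 190.89370971]
 [  0.           0.           1.        ]] [[-0.97948828 -0.19992706 -0.02513719  0.4861425 ]
 [ 0.07483281 -0.47674529  0.87585043 -0.11588783]
 [-0.18709024  0.85600415  0.48192753 -1.04404223]
 [ 0.          0.          0.          1.        ]] ['frame', 'depth', 'camera_matrix', 'extrinsics']
{'time_s': 0.1, 'joints': array([-5.75763223e+01,  2.05864451e+01,  6.37979673e-01, -1.75092852e-02,
       -7.01343931e+01, -1.65054078e+01]), 'qd': array([ 0.04111004,  0.00732066,  0.078921  ,  0.01959456, -0.06773995,
        0.03363454]), 'joint_torque': array([-1.47923969e-03, -5.84165239e+01,  2.93748808e+01,  7.01557472e+00,
        1.00962940e-02, -5.47640457e-05]), 'tcp_pos': array([ 0.18497649, -0.64873795,  0.24771913]), 'eef_rot': array([ 1.79915879e+02, -7.76031942e-03, -1.64087686e+02]), 'contact_force': array([-0.94797756,  0.86598971, -0.1326783 ]), 'moment': array([ 0.00931659, -0.03296717,  0.08429079]), 'gripper_force': 0.0, 'gripper_width': 0.08761954311179677}
```

View pics/top0.png

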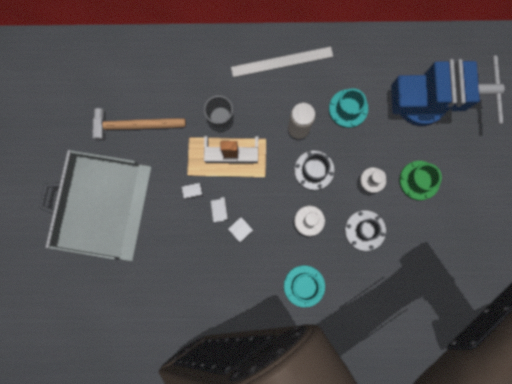

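View pics/side0.png

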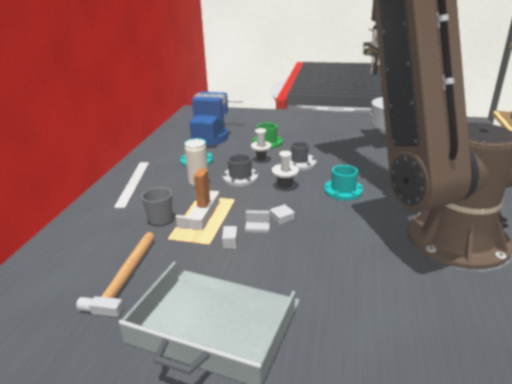

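The top view has +x up and +y left. The pan is at (100,205), opening to the right. The pusher stands on its board at (230,153) with its wings towards +x. The three offcuts are at (192,190), (219,210) and (240,230). The white-flanged pipes are at (315,168) and (367,230), the plugs at (374,180) and (310,221). Next I measure them.

```bash
python3 - <<'E'
from h import *
c=dict(np.load("top0.npz"));W=world(c);f=c["frame"]
g=f.max(2).astype(int)
print("bench z",[W[v,u].round(3) for v,u in((300,150),(60,150),(250,270))])
# things by height components
m=((W[...,2]>0.012)&(c["depth"]>0)).astype(np.uint8)
n,l,s,ce=cv2.connectedComponentsWithStats(m)
for i in range(1,n):
    if s[i,4]<30: continue
    P=W[l==i];z=P[:,2]
    top=P[z>np.percentile(z,98)-.006]
    print(ce[i].round(),s[i,4],"zmax%.3f"%np.percentile(z,98),"topmean",top.mean(0).round(3),"min",P.min(0).round(3),"max",P.max(0).round(3))
E
```

```text
bench z [array([0.246, 0.224, 0.   ]), array([0.939, 0.239, 0.002]), array([ 0.379, -0.107,  0.001])]
[443.  91.] 4759 zmax0.164 topmean [ 0.798 -0.583  0.161] min [ 0.704 -0.731  0.012] max [ 0.894 -0.453  0.167]
[349. 107.] 1107 zmax0.073 topmean [ 0.781 -0.338  0.07 ] min [ 0.727 -0.391  0.012] max [ 0.834 -0.282  0.075]
[218. 109.] 504 zmax0.078 topmean [0.762 0.032 0.076] min [ 0.722 -0.007  0.012] max [0.799 0.07  0.081]
[301. 120.] 703 zmax0.135 topmean [ 0.727 -0.194  0.131] min [ 0.694 -0.223  0.012] max [ 0.757 -0.163  0.138]
[130. 124.] 1028 zmax0.031 topmean [0.738 0.296 0.027] min [0.697 0.131 0.012] max [0.786 0.391 0.033]
[230. 153.] 1038 zmax0.136 topmean [ 0.644 -0.001  0.134] min [ 0.623 -0.074  0.012] max [0.697 0.074 0.139]
[ 69. 198.] 1536 zmax0.057 topmean [0.518 0.447 0.054] min [0.362 0.263 0.012] max [0.657 0.517 0.063]
[314. 170.] 1092 zmax0.072 topmean [ 0.601 -0.234  0.07 ] min [ 0.547 -0.29   0.012] max [ 0.656 -0.18   0.076]
[421. 180.] 1154 zmax0.072 topmean [ 0.57  -0.531  0.07 ] min [ 0.515 -0.583  0.012] max [ 0.624 -0.474  0.076]
[373. 180.] 500 zma
[... 259 characters left out ...]
0.01  0.012] max [0.524 0.031 0.049]
[310. 221.] 692 zmax0.110 topmean [ 0.456 -0.212  0.107] min [ 0.417 -0.252  0.046] max [ 0.495 -0.173  0.112]
[366. 230.] 1134 zmax0.073 topmean [ 0.43  -0.37   0.071] min [ 0.376 -0.425  0.012] max [ 0.484 -0.317  0.078]
[240. 229.] 305 zmax0.027 topmean [ 0.436 -0.025  0.024] min [ 0.404 -0.057  0.014] max [0.468 0.006 0.029]
[304. 286.] 1189 zmax0.073 topmean [ 0.281 -0.198  0.07 ] min [ 0.227 -0.252  0.012] max [ 0.335 -0.143  0.075]
[478. 349.] 5096 zmax0.749 topmean [ 0.236 -0.311  0.747] min [ 0.216 -0.411  0.626] max [ 0.324 -0.25   0.753]
[259. 359.] 8865 zmax0.821 topmean [ 0.261 -0.097  0.819] min [ 0.095 -0.168  0.163] max [0.293 0.149 0.824]
```

```bash
python3 - <<'E'
from h import *
f=cv2.imread("pics/top0.png")
cv2.imwrite("pics/crop1.png",cv2.resize(f[115:265,170:400],None,fx=3.4,fy=3.4,interpolation=cv2.INTER_CUBIC))
E
```

```text
(no output)
```

View pics/crop1.png

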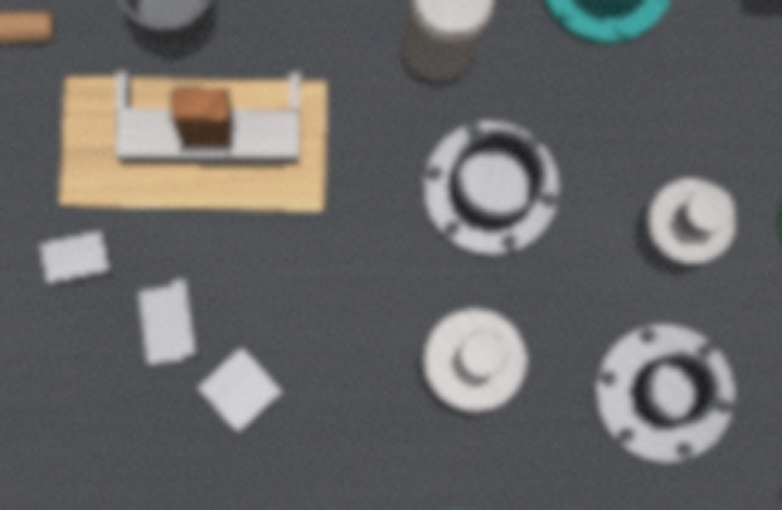

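```bash
python3 -m pendant '[[[0,0,0,0,0,1,1],[0,0,0,0,0,1,1],[0,0,0,0,0,1,1],[0,0,0,0,0,0.98,1],[-0.6,1,0,0,0,0,1],[-0.6,1,0,0,0,0,1],[-0.6,1,0,0,0,0,1],[-0.6,1,0,0,0,0,1]]]'
python3 -m pendant '[[[-0.6,1,0,0,0,0,1],[-0.6,1,0,0,0,0,1],[-0.6,1,0,0,0,0,1],[-0.6,1,0,0,0,0,1],[-0.6,1,0,0,0,0,1],[-0.6,1,0,0,0,0,1],[-0.6,1,0,0,0,0,1],[-0.6,1,0,0,0,0,1]]]'
python3 - <<'E'
from h import *
c=dict(np.load("top0.npz"));s=dict(np.load("side0.npz"))
def ray(c,u,v,z):
    K=c["camera_matrix"];E=c["extrinsics"]
    d=E[:3,:3].T@np.array([(u-K[0,2])/K[0,0],-(v-K[1,2])/K[1,1],-1]);o=-E[:3,:3].T@E[:3,3]
    return (o+d*(z-o[2])/d[2])[:2]
f=c["frame"];g=cv2.cvtColor(f,cv2.COLOR_BGR2GRAY);W=world(c)
# pan lip corners / rear corners
for u,v,z in((150,167,0),(132,260,0),(70,152,.05),(47,247,.05)): print((u,v),ray(c,u,v,z).round(3))
# circle fits: flange rings and shoulder discs by height band
for nm,ctr,z0,z1,z in(("pipe_w",(.601,-.234),.008,.022,.014),("pipe_n",(.43,-.37),.008,.022,.014),("plug_w",(.456,-.212),.045,.063,.053),("plug_n",(.565,-.388),.045,.063,.053)):
  for cn,cc in(("top",c),("side",s)):
    Wc=world(cc);m=((np.hypot(Wc[...,0]-ctr[0],Wc[...,1]-ctr[1])<.07)&(Wc[...,2]>z0)&(Wc[...,2]<z1)&(cc["depth"]>0)).astype(np.uint8)
    k=cv2.findContours(m,0,1)[0]; k=max(k,key=cv2.contourArea)[:,0]
    h=cv2.convexHull(k)[:,0]
    p=np.array([ray(cc,u,v,z) for u,v in h],np.float32)
    (x,y),R=cv2.minEnclosingCircle(p);print(nm,cn,round(x,4),round(y,4),"R",round(R,4))
E
```

```text
time_s: 0.9
tcp_pos: [0.2333, -0.5681, 0.248]
eef_rot: [180.0, -0.0, 180.0]
contact_force: [0.7, 1.2, 0.8]
gripper_width: 0.0872
gripper_force: 0.0
time_s: 1.7
tcp_pos: [0.3293, -0.4081, 0.2483]
eef_rot: [180.0, -0.0, 180.0]
contact_force: [-0.4, -0.1, 0.2]
gripper_width: 0.0874
gripper_force: 0.0
(150, 167) [0.618 0.232]
(132, 260) [0.356 0.277]
(70, 152) [0.652 0.441]
(47, 247) [0.393 0.491]
pipe_w top 0.6016 -0.2341 R 0.056
pipe_w side 0.6015 -0.2266 R 0.0599
pipe_n top 0.4313 -0.3702 R 0.0565
pipe_n side 0.4158 -0.3631 R 0.0586
plug_w top 0.4559 -0.2123 R 0.0401
plug_w side 0.4573 -0.2074 R 0.0454
plug_n top 0.5652 -0.3881 R 0.0346
plug_n side 0.5662 -0.3824 R 0.0411
```

```bash
python3 -m pendant '[[[-0.634,0.98,0,0,0,0,1],[-0.634,0.98,0,0,0,0,1],[-0.634,0.98,0,0,0,0,1],[-0.634,0.98,0,0,0,0,1],[-0.634,0.98,0,0,0,0,1],[-0.634,0.98,0,0,0,0,1],[-0.634,0.98,0,0,0,0,1],[-0.634,0.98,0,0,0,0,1]]]' >/dev/null
python3 -m pendant '[[[-0.634,0.98,0,0,0,0,1],[-0.634,0.98,0,0,0,0,1],[0,0,1,0,0,0,1],[0,0,1,0,0,0,1],[0,0,1,0,0,0,1],[0,0,1,0,0,0,1],[0,0,0.8,0,0,0,1],[0,0,0,0,0,0,1]]]'
python3 - <<'E'
from h import *
c=cap("side");cv2.imwrite("pics/s1.png",c["frame"][80:260,180:420].repeat(3,0).repeat(3,1))
E
```

```text
time_s: 3.3
tcp_pos: [0.4542, -0.2128, 0.1503]
eef_rot: [180.0, -0.3, 180.0]
contact_force: [0.4, -1.0, -0.1]
gripper_width: 0.0876
gripper_force: 0.0
```

View pics/s1.png

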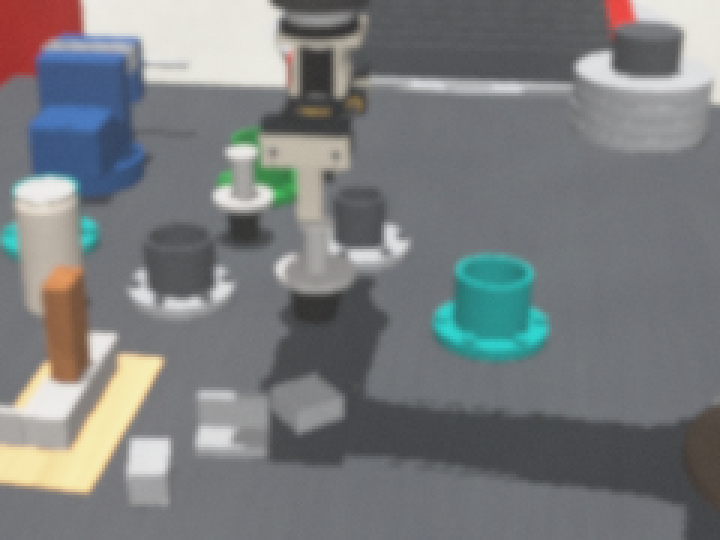

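The gripper is centred above the wide plug, whose stem shows at crop (316,250). I descend, grip and lift.

```bash
python3 -m pendant '[[[-0.08,0.02,0.8,0,0,0,1],[0,0,0.9,0,0,0,1],[0,0,0.9,0,0,0,1],[0,0,0.9,0,0,0,1],[0,0,0,0,0,0,1],[0,0,0,0,0,0,-1],[0,0,0,0,0,0,-1],[0,0,0,0,0,0,-1]]]' 40
python3 -m pendant '[[[0,0,0,0,0,0,-1],[0,0,0,0,0,0,-1],[0,0,0,0,0,0,-1],[0,0,-0.5,0,0,0,-1],[0,0,-1,0,0,0,-1],[0,0,-1,0,0,0,-1],[0,0,-1,0,0,0,-1],[0,0,-1,0,0,0,-1]]]'
```

```text
time_s: 4.15
tcp_pos: [0.4583, -0.2128, 0.0837]
eef_rot: [-180.0, 0.1, -180.0]
contact_force: [0.9, 0.8, -0.2]
gripper_width: 0.069
gripper_force: 0.0
time_s: 4.95
tcp_pos: [0.4569, -0.2126, 0.1735]
eef_rot: [180.0, -0.1, 180.0]
contact_force: [0.3, 0.7, -2.9]
gripper_width: 0.0346
gripper_force: 40.0
```

```bash
python3 - <<'E'
from h import *
print(r.get_state()["gripper_width"],r.get_state()["tcp_pos"])
c=cap("side");cv2.imwrite("pics/s2.png",c["frame"][80:200,230:360].repeat(4,0).repeat(4,1))
E
```

```text
0.034564937663910486 [ 0.45688852 -0.21257746  0.17353104]
```

View pics/s2.png

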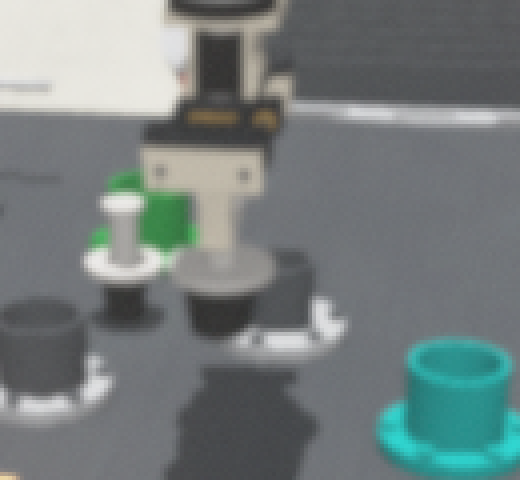

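The plug hangs upright, but the 34.6 mm opening says the pads caught the head edge. I set it back down and regrip 5 mm lower on the stem.

```bash
python3 -m pendant '[[[0,0,1,0,0,0,-1],[0,0,1,0,0,0,-1],[0,0,1,0,0,0,-1],[0,0,1,0,0,0,-1],[0,0,0.5,0,0,0,-1],[0,0,0,0,0,0,-1],[0,0,0,0,0,0,0],[0,0,0,0,0,0,0]]]'
python3 -m pendant '[[[0,0,0.2,0,0,0,0],[0,0,0,0,0,0,0],[0,0,0,0,0,0,-1],[0,0,0,0,0,0,-1],[0,0,0,0,0,0,-1],[0,0,0,0,0,0,-1],[0,0,0,0,0,0,-1],[0,0,0,0,0,0,-1]]]'
```

```text
time_s: 5.8
tcp_pos: [0.4577, -0.2127, 0.083]
eef_rot: [-180.0, 0.0, 180.0]
contact_force: [-1.1, 0.2, -0.8]
gripper_width: 0.0429
gripper_force: 0.0
time_s: 6.6
tcp_pos: [0.4573, -0.2127, 0.0784]
eef_rot: [180.0, -0.0, 180.0]
contact_force: [0.1, -0.4, -2.9]
gripper_width: 0.0337
gripper_force: 40.0
```

```bash
python3 -m pendant '[[[0,0,0,0,0,0,-1],[0,0,-1,0,0,0,-1],[0,0,-1,0,0,0,-1],[0,0,-1,0,0,0,-1],[0,0,-1,0,0,0,-1],[0,0,-1,0,0,0,-1],[0,0,0,0,0,0,-1],[0,0,0,0,0,0,-1]]]'
python3 - <<'E'
from h import *
print(r.get_state()["gripper_width"])
a=cap("side");b=cap("top")
W=world(a);m=(np.hypot(W[...,0]-.457,W[...,1]+.2126)<.05)&(W[...,2]>.05)&(W[...,2]<.2)
v,u=np.nonzero(m)
for row in range(v.min(),v.max()+1,2):
    q=u[v==row]
    if len(q): print(row,q.min(),q.max(),W[row,q][:,2].mean().round(3),np.median(a["frame"][row,q].mean(1)).round(), ((q.max()-q.min()+1)*a["depth"][row,q].mean()/427).round(3))
x=cv2.resize(a["frame"][60:190,235:335],(400,520),interpolation=cv2.INTER_CUBIC);y=cv2.resize(b["frame"][150:280,250:350],(400,520),interpolation=cv2.INTER_CUBIC)
cv2.imwrite("pics/s3.png",np.hstack([x,y]))
E
```

```text
time_s: 7.4
tcp_pos: [0.4573, -0.2125, 0.1783]
eef_rot: [180.0, 0.0, 180.0]
contact_force: [-0.2, -0.2, -3.3]
gripper_width: 0.0339
gripper_force: 40.0
0.0339401843029431
126 287 289 0.19 165.0 0.009
128 279 289 0.194 174.0 0.031
130 279 289 0.187 175.0 0.031
132 279 289 0.181 174.0 0.031
134 275 293 0.166 148.0 0.055
136 272 297 0.16 154.0 0.075
138 271 298 0.158 148.0 0.08
140 271 298 0.155 146.0 0.08
142 272 296 0.153 150.0 0.071
144 275 293 0.148 153.0 0.054
146 276 293 0.137 95.0 0.052
148 276 292 0.131 55.0 0.049
150 277 292 0.124 54.0 0.046
152 277 292 0.117 53.0 0.046
154 277 291 0.11 54.0 0.044
156 279 290 0.104 74.0 0.035
```

View pics/s3.png

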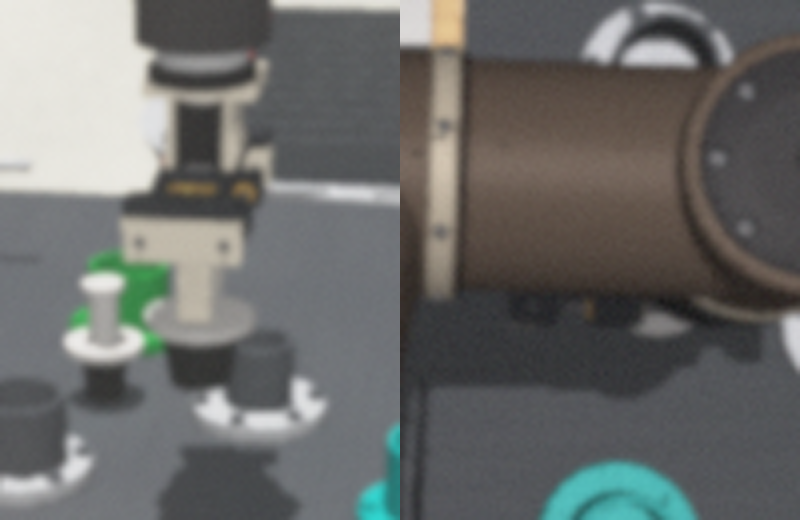

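The plug is upright and firmly held, its shoulder at z≈0.155, which matches the TCP height. I move it over the wide pipe and lower it.

```bash
python3 -m pendant '[[[-0.91,-0.135,0,0,0,0,-1],[-0.91,-0.135,0,0,0,0,-1],[-0.91,-0.135,0,0,0,0,-1],[-0.91,-0.135,0,0,0,0,-1],[-0.91,-0.135,0,0,0,0,-1],[-0.91,-0.135,0,0,0,0,-1],[-0.91,-0.135,0,0,0,0,-1],[-0.91,-0.135,0,0,0,0,-1]]]'
python3 -m pendant '[[[0,0,0,0,0,0,-1],[0,0,0,0,0,0,-1],[0,0,0.7,0,0,0,-1],[0,0,0.7,0,0,0,-1],[0,0,0.6,0,0,0,-1],[0,0,0.5,0,0,0,-1],[0,0,0,0,0,0,-1],[0,0,0,0,0,0,-1]]]'
```

```text
time_s: 8.3
tcp_pos: [0.6032, -0.2343, 0.1766]
eef_rot: [180.0, -0.2, 180.0]
contact_force: [-0.3, 0.1, -3.7]
gripper_width: 0.0342
gripper_force: 40.0
time_s: 9.1
tcp_pos: [0.6031, -0.2344, 0.1284]
eef_rot: [-180.0, -0.0, -180.0]
contact_force: [0.1, -0.4, -2.9]
gripper_width: 0.0339
gripper_force: 40.0
```

```bash
python3 -m pendant '[[[0,0,0.4,0,0,0,-1],[0,0,0.4,0,0,0,-1],[0,0,0.3,0,0,0,-1],[0,0,0.1,0,0,0,-1],[0,0,0.05,0,0,0,-1],[0,0,0,0,0,0,-1],[0,0,0,0,0,0,-1],[0,0,0,0,0,0,-1]]]'
```

```text
time_s: 9.9
tcp_pos: [0.6033, -0.2343, 0.1037]
eef_rot: [-180.0, 0.0, 180.0]
contact_force: [-1.2, -0.1, -3.1]
gripper_width: 0.0336
gripper_force: 40.0
```

```bash
python3 -m pendant '[[[0,0,0.1,0,0,0,-1],[0,0,0,0,0,0,-1],[0,0,0,0,0,0,1],[0,0,0,0,0,0,1],[0,0,0,0,0,0,1],[0,0,-1,0,0,0,1],[0,0,-1,0,0,0,1],[0,0,-1,0,0,0,1]]]'
python3 -m pendant '[[[0.235,-0.96,0,0,0,0,1],[0.235,-0.96,0,0,0,0,1],[0.235,-0.96,0,0,0,0,1],[0.235,-0.96,0,0,0,0,1],[0.235,-0.96,0,0,0,0,1],[0.235,-0.96,0,0,0,0,1],[0.235,-0.96,0,0,0,0,1],[0.235,-0.96,0,0,0,0,1]]]'
python3 - <<'E'
from h import *
c=cap("top");W=world(c)
from h import *
for nm,ctr,z0,z1 in(("plug_w seated",(.6016,-.234),.07,.086),("plug_n",(.565,-.388),.045,.063)):
    m=(np.hypot(W[...,0]-ctr[0],W[...,1]-ctr[1])<.06)&(W[...,2]>z0)&(W[...,2]<z1)&(c["depth"]>0)
    P=W[m]; print(nm,len(P),(P.min(0)+P.max(0))/2,np.median(P[:,2]),np.ptp(P,0)) if len(P) else print(nm,0)
cv2.imwrite("pics/t4.png",c["frame"])
E
```

```text
time_s: 10.7
tcp_pos: [0.6032, -0.2344, 0.1621]
eef_rot: [-180.0, -0.0, 180.0]
contact_force: [0.6, -0.0, 0.7]
gripper_width: 0.0762
gripper_force: 0.0
time_s: 11.5
tcp_pos: [0.5654, -0.3888, 0.1614]
eef_rot: [-180.0, 0.0, 180.0]
contact_force: [0.2, 0.8, 0.4]
gripper_width: 0.0877
gripper_force: 0.0
plug_w seated 0
plug_n 167 [ 0.56496447 -0.38975042  0.05244321] 0.05307780217762112 [0.06644392 0.06078124 0.01455706]
```

```bash
python3 -m pendant '[[[0,0.03,0.9,0,0,0,1],[0,0,0.9,0,0,0,1],[0,0,0.9,0,0,0,1],[0,0,0.9,0,0,0,1],[0,0,0.55,0,0,0,1],[0,0,0,0,0,0,1],[0,0,0,0,0,0,-1],[0,0,0,0,0,0,-1]]]' 40
python3 -m pendant '[[[0,0,0,0,0,0,-1],[0,0,0,0,0,0,-1],[0,0,0,0,0,0,-1],[0,0,0,0,0,0,-1],[0,0,0,0,0,0,-1],[0,0,0,0,0,0,-1],[0,0,0,0,0,0,-1],[0,0,0,0,0,0,-1]]]'
python3 - <<'E'
from h import *
c=cap("side");W=world(c)
m=(np.hypot(W[...,0]-.6016,W[...,1]+.234)<.06)&(W[...,2]>.02)&(c["depth"]>0)
v,u=np.nonzero(m)
for row in range(v.min(),v.max()+1,2):
    q=u[v==row]
    if len(q): print(row,q.min(),q.max(),W[row,q][:,2].mean().round(3),((q.max()-q.min()+1)*c["depth"][row,q].mean()/427).round(3))
E
```

```text
time_s: 12.35
tcp_pos: [0.5662, -0.3876, 0.0797]
eef_rot: [-180.0, 0.1, -180.0]
contact_force: [0.6, -0.5, -0.1]
gripper_width: 0.0769
gripper_force: 0.0
time_s: 13.15
tcp_pos: [0.5656, -0.3874, 0.0786]
eef_rot: [-180.0, 0.0, -180.0]
contact_force: [-0.0, 0.0, 0.8]
gripper_width: 0.034
gripper_force: 40.0
31 252 252 0.438 0.003
33 249 252 0.434 0.011
35 246 252 0.431 0.019
37 242 252 0.427 0.03
39 238 251 0.423 0.037
41 235 251 0.419 0.045
43 234 250 0.414 0.046
45 233 248 0.409 0.043
47 232 244 0.405 0.035
49 231 242 0.399 0.032
51 229 239 0.393 0.03
53 227 229 0.394 0.008
123 242 247 0.164 0.019
125 242 248 0.157 0.022
127 246 249 0.151 0.012
139 232 243 0.132 0.036
141 232 243 0.131 0.036
143 234 241 0.126 0.024
145 234 242 0.117 0.027
147 234 242 0.11 0.027
149 234 242 0.104 0.027
151 232 246 0.091 0.046
153 228 250 0.083 0.071
155 226 251 0.081 0.08
157 226 251 0.079 0.08
159 226 250 0.079 0.076
161 227 250 0.074 0.073
163 228 250 0.066 0.07
165 228 250 0.06 0.07
167 228 250 0.053 0.07
169 228 251 0.045 0.074
171 228 256 0.036 0.09
173 223 250 0.031 0.087
175 230 248 0.027 0.059
177 232 249 0.021 0.055
179 232 233 0.023 0.006
```

```bash
python3 -m pendant '[[[0,0,-0.5,0,0,0,-1],[0,0,-1,0,0,0,-1],[0,0,-1,0,0,0,-1],[0,0,-1,0,0,0,-1],[0,0,-1,0,0,0,-1],[0,0,-0.5,0,0,0,-1],[0,0,0,0,0,0,-1],[0,0,0,0,0,0,-1]]]'
python3 -m pendant '[[[0.84,0.11,0,0,0,0,-1],[0.84,0.11,0,0,0,0,-1],[0.84,0.11,0,0,0,0,-1],[0.84,0.11,0,0,0,0,-1],[0.84,0.11,0,0,0,0,-1],[0.84,0.11,0,0,0,0,-1],[0.84,0.11,0,0,0,0,-1],[0.84,0.11,0,0,0,0,-1]]]'
python3 -m pendant '[[[0,0,0,0,0,0,-1],[0,0,0,0,0,0,-1],[0,0,0.7,0,0,0,-1],[0,0,0.7,0,0,0,-1],[0,0,0.6,0,0,0,-1],[0,0,0.5,0,0,0,-1],[0,0,0,0,0,0,-1],[0,0,0,0,0,0,-1]]]'
```

```text
time_s: 14.0
tcp_pos: [0.5651, -0.387, 0.1778]
eef_rot: [180.0, -0.0, 180.0]
contact_force: [0.5, 0.6, -3.0]
gripper_width: 0.0335
gripper_force: 40.0
time_s: 14.8
tcp_pos: [0.4297, -0.3692, 0.1771]
eef_rot: [179.9, -0.1, 180.0]
contact_force: [-0.1, -0.5, -3.0]
gripper_width: 0.0338
gripper_force: 40.0
time_s: 15.6
tcp_pos: [0.4313, -0.3698, 0.1284]
eef_rot: [-180.0, -0.0, -180.0]
contact_force: [1.1, 1.1, -2.5]
gripper_width: 0.034
gripper_force: 40.0
```

```bash
python3 -m pendant '[[[0,0,0.4,0,0,0,-1],[0,0,0.4,0,0,0,-1],[0,0,0.3,0,0,0,-1],[0,0,0.15,0,0,0,-1],[0,0,0.05,0,0,0,-1],[0,0,0,0,0,0,-1],[0,0,0,0,0,0,-1],[0,0,0,0,0,0,-1]]]'
python3 -m pendant '[[[0,0,0,0,0,0,1],[0,0,0,0,0,0,1],[0,0,0,0,0,0,1],[0,0,0,0,0,0,1],[0,0,-1,0,0,0,1],[0,0,-1,0,0,0,1],[0,0,-1,0,0,0,1],[0,0,-1,0,0,0,1]]]'
python3 - <<'E'
from h import *
c=cap("side");W=world(c)
m=(np.hypot(W[...,0]-.431,W[...,1]+.37)<.045)&(W[...,2]>.02)&(W[...,2]<.15)&(c["depth"]>0)
v,u=np.nonzero(m)
for row in range(v.min(),v.max()+1,2):
    q=u[v==row]
    if len(q): print(row,q.min(),q.max(),W[row,q][:,2].mean().round(3),((q.max()-q.min()+1)*c["depth"][row,q].mean()/427).round(3))
t=cap("top");np.savez("top1.npz",**t);np.savez("side1.npz",**c);cv2.imwrite("pics/t5.png",t["frame"])
E
```

```text
time_s: 16.4
tcp_pos: [0.4311, -0.3701, 0.1036]
eef_rot: [-180.0, 0.0, -180.0]
contact_force: [-1.3, 1.5, 5.9]
gripper_width: 0.0339
gripper_force: 40.0
time_s: 17.2
tcp_pos: [0.4311, -0.3697, 0.1832]
eef_rot: [180.0, -0.0, -180.0]
contact_force: [0.7, -0.2, -0.2]
gripper_width: 0.0863
gripper_force: 0.0
125 296 303 0.132 0.026
127 294 304 0.132 0.035
129 295 304 0.128 0.032
131 296 303 0.12 0.026
133 296 303 0.112 0.026
135 296 303 0.107 0.026
137 296 303 0.099 0.026
139 292 306 0.086 0.049
141 289 309 0.081 0.069
143 289 309 0.079 0.068
145 290 308 0.078 0.061
147 291 307 0.071 0.055
149 291 307 0.062 0.055
151 291 307 0.055 0.056
153 291 307 0.048 0.056
155 291 307 0.04 0.056
157 291 312 0.033 0.073
159 286 306 0.026 0.069
161 293 303 0.021 0.036
163 294 294 0.02 0.003
```

View pics/t5.png

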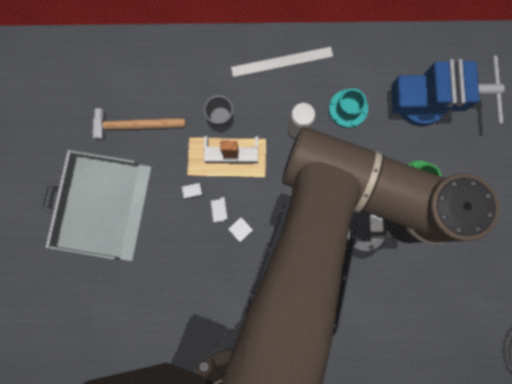

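Both plugs are seated: the narrow one's shoulder reads z≈0.078 and its head 0.132. In this view the pusher (230,153) and offcuts (192,190), (219,210), (240,230) have not moved. I measure the pusher, board, pan and offcuts.

```bash
cat > m.py <<'E'
from h import *
def ray(c,uv,z):
    K=c["camera_matrix"];E=c["extrinsics"];uv=np.atleast_2d(uv).astype(float)
    d=np.stack([(uv[:,0]-K[0,2])/K[0,0],-(uv[:,1]-K[1,2])/K[1,1],-np.ones(len(uv))],1)@E[:3,:3];o=-E[:3,:3].T@E[:3,3]
    return (o+d*((z-o[2])/d[:,2])[:,None])[:,:2]
def rect(c,mask,z,t):
    k=max(cv2.findContours(mask.astype(np.uint8),0,1)[0],key=cv2.contourArea)[:,0]
    p=ray(c,k,z).astype(np.float32);b=cv2.minAreaRect(p)
    print(t,"c",np.round(b[0],4),"size",np.round(b[1],4),"ang",round(b[2],1));return b
def box(W,x0,x1,y0,y1,z0,z1):
    return (W[...,0]>x0)&(W[...,0]<x1)&(W[...,1]>y0)&(W[...,1]<y1)&(W[...,2]>z0)&(W[...,2]<z1)
E
python3 - <<'E'
from m import *
c=dict(np.load("top1.npz"));W=world(c);f=c["frame"];hsv=cv2.cvtColor(f,cv2.COLOR_BGR2HSV)
near=box(W,.55,.75,-.15,.15,-.01,.15)
rect(c,near&(hsv[...,1]>70)&(W[...,2]<.012)|near&(W[...,2]>.012)&(W[...,2]<.045)&box(W,.6,.67,-.15,.15,0,1),.003,"mat")
rect(c,near&(W[...,2]>.028)&(W[...,2]<.045),.035,"foot+wings")
rect(c,near&(W[...,2]>.12),.13,"handle top")
for t,ctr,h in(("block",(.544,.108),.032),("angle",(.49,.033),.01),("plate",(.436,-.025),.022)):
    m=box(W,ctr[0]-.045,ctr[0]+.045,ctr[1]-.04,ctr[1]+.04,-.02,.06)&(f.min(2)>120)
    n,l,s,ce=cv2.connectedComponentsWithStats(m.astype(np.uint8));i=1+s[1:,4].argmax()
    rect(c,l==i,h,t)
# pan wall top
m=box(W,.3,.7,.2,.53,.04,.062);P=W[m];print("wall",len(P))
b=rect(c,m,.05,"walls outer incl handle?")
# floor/lip region by colour
g=box(W,.3,.7,.2,.53,-.01,.065)&(f.max(2)>90)
n,l,s,ce=cv2.connectedComponentsWithStats(g.astype(np.uint8));i=1+s[1:,4].argmax();rect(c,l==i,.0,"pan all")
for ang in (79,79.5,80,80.5):
    a=np.radians(ang);P=W[l==i];print(ang,np.percentile(P[:,:2]@[np.cos(a),np.sin(a)],[0.3,99.7]).round(4),np.percentile(P[:,:2]@[-np.sin(a),np.cos(a)],[.3,99.7]).round(4))
E
```

```text
mat c [0.6454 0.0136] size [0.2213 0.1112] ang 88.3
foot+wings c [6.595e-01 3.000e-04] size [0.1492 0.0715] ang 88.2
handle top c [ 6.437e-01 -4.000e-04] size [0.0438 0.0263] ang 89.4
block c [0.5455 0.1087] size [0.0357 0.0539] ang 10.8
angle c [0.4932 0.0357] size [0.0674 0.0429] ang 7.3
plate c [ 0.4369 -0.0242] size [0.0525 0.0523] ang 41.7
wall 954
walls outer incl handle? c [0.5117 0.3986] size [0.232 0.272] ang 79.7
pan all c [0.5099 0.3647] size [0.3302 0.3833] ang 89.4
79 [0.2759 0.5954] [-0.6364 -0.2728]
79.5 [0.2733 0.591 ] [-0.6396 -0.2758]
80 [0.2706 0.5881] [-0.6428 -0.2787]
80.5 [0.2678 0.5844] [-0.6459 -0.2816]
```

Measured: pusher origin (0.644, 0.000) yaw ≈ −1.5°, mat centre (0.645, 0.014), pan heading ≈ 79.7° with origin ≈ (0.508, 0.376). The sizes match the data sheet. I go to the pusher.

```bash
python3 -m pendant '[[[-0.56,0.97,-0.2,0,0,0,1],[-0.56,0.97,-0.2,0,0,0,1],[-0.56,0.97,-0.2,0,0,0,1],[-0.56,0.97,-0.2,0,0,0,1],[-0.56,0.97,0,0,0,0,1],[-0.56,0.97,0,0,0,0,1],[-0.56,0.97,0,0,0,0,1],[-0.56,0.97,0,0,0,0,1]]]' >/dev/null
python3 -m pendant '[[[-0.56,0.97,0,0,0,0,1],[-0.56,0.97,0,0,0,0,1],[-0.56,0.97,0,0,0,0,1],[-0.56,0.97,0,0,0,0,1],[-0.56,0.97,0,0,0,0,1],[-0.56,0.97,0,0,0,0,1],[-0.56,0.97,0,0,0,0,1],[-0.56,0.97,0,0,0,0,1]]]'
python3 -m pendant '[[[-0.56,0.97,0,0,0,0,1],[-0.56,0.97,0,0,0,0,1],[-0.56,0.97,0,0,0,0,1],[0,0,0,0,0,-1,1],[0,0,0,0,0,-1,1],[0,0,0,0,0,-1,1],[0,0,0,0,0,-1,1],[0,0,0,0,0,-1,1]]]' >/dev/null
python3 -m pendant '[[[0,0,0,0,0,-1,1],[0,0,0,0,0,-1,1],[0,0,0,0,0,-1,1],[0,0,0,0,0,-1,1],[0,0,0,0,0,-1,1],[0,0,0,0,0,-1,1],[0,0,0,0,0,-1,1],[0,0,0,0,0,-1,1]]]' >/dev/null
python3 -m pendant '[[[0,0,0,0,0,-1,1],[0,0,0,0,0,-1,1],[0,0,0,0,0,-1,1],[0,0,0,0,0,-1,1],[0,0,0,0,0,-1,1],[0,0,0,0,0,-1,1],[0,0,0,0,0,-1,1],[0,0,0,0,0,-1,1]]]'
python3 -m pendant '[[[0,0,0,0,0,-1,1],[0,0,0,0,0,-0.1,1],[0,0,0,0,0,0,1],[0,0,0,0,0,0,1],[0,0,0,0,0,0,1],[0,0,0,0,0,0,1],[0,0,0,0,0,0,1],[0,0,0,0,0,0,1]]]'
python3 - <<'E'
from m import *
c=cap("side");W=world(c);s=r.get_state();print(s["tcp_pos"],s["eef_rot"])
m=box(W,.6,.68,-.05,.05,.06,.145);P=W[m];print(len(P),P.min(0),P.max(0),np.median(P,0))
cv2.imwrite("pics/s6.png",c["frame"])
E
```

```text
time_s: 18.9
tcp_pos: [0.6106, -0.0584, 0.1979]
eef_rot: [180.0, -0.0, 180.0]
contact_force: [0.6, -0.6, -0.0]
gripper_width: 0.0874
gripper_force: 0.0
time_s: 21.3
tcp_pos: [0.6444, -0.0003, 0.1985]
eef_rot: [180.0, 0.0, -95.8]
contact_force: [0.5, 0.7, 0.1]
gripper_width: 0.0872
gripper_force: 0.0
time_s: 22.1
tcp_pos: [0.6439, -0.0012, 0.1986]
eef_rot: [-180.0, 0.0, -91.6]
contact_force: [0.5, -0.1, -0.4]
gripper_width: 0.0876
gripper_force: 0.0
[ 0.64390284 -0.00116902  0.19859643] [-1.79999658e+02  9.73112660e-05 -9.16153954e+01]
436 [ 0.63116062 -0.02176122  0.06005833] [0.65944154 0.0253137  0.13608301] [0.63942949 0.0186682  0.10483238]
```

View pics/s6.png

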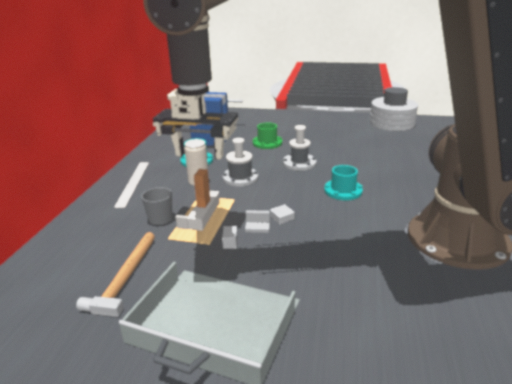

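Both plugs are seated at (239,165) and (300,148). The gripper is above the pusher handle (202,185), and nothing has been knocked. I descend and grip.

```bash
python3 -m pendant '[[[0,0,1,0,0,0,1],[0,0,1,0,0,0,1],[0,0,1,0,0,0,1],[0,0,1,0,0,0,1],[0,0,0.6,0,0,0,1],[0,0,0.28,0,0,0,1],[0,0,0,0,0,0,1],[0,0,0,0,0,0,-1]]]' 60
python3 -m pendant '[[[0,0,0,0,0,0,-1],[0,0,0,0,0,0,-1],[0,0,0,0,0,0,-1],[0,0,0,0,0,0,-1],[0,0,0,0,0,0,-1],[0,0,0,0,0,0,-1],[0,0,0,0,0,0,-1],[0,0,-0.2,0,0,0,-1]]]'
```

```text
time_s: 22.95
tcp_pos: [0.6445, -0.0011, 0.1018]
eef_rot: [-179.9, 0.0, -91.6]
contact_force: [0.1, -0.2, 0.7]
gripper_width: 0.0839
gripper_force: 0.0
time_s: 23.75
tcp_pos: [0.6432, -0.0012, 0.1042]
eef_rot: [179.9, -0.0, -91.6]
contact_force: [-0.2, -0.3, -4.5]
gripper_width: 0.0259
gripper_force: 60.0
```

```bash
python3 -m pendant '[[[0,0,-1,0,0,0,-1],[0,0,-1,0,0,0,-1],[0,0,-1,0,0,0,-1],[0,0,-0.8,0,0,0,-1],[0,1,0,0,0,0,-1],[0,1,0,0,0,0,-1],[0,1,0,0,0,0,-1],[0,0,0,0,0,-1,-1]]]'
python3 -m pendant '[[[0,0,0,0,0,-1,-1],[0,0,0,0,0,-1,-1],[0,0,0,0,0,-1,-1],[0,0,0,0,0,-1,-1],[0,0,0,0,0,-1,-1],[0,0,0,0,0,-1,-1],[0,0,0,0,0,-1,-1],[0,0,0,0,0,-1,-1]]]' >/dev/null
python3 -m pendant '[[[0,0,0,0,0,-1,-1],[0,0,0,0,0,-1,-1],[0,0,0,0,0,-1,-1],[0,0,0,0,0,-1,-1],[0,0,0,0,0,-1,-1],[0,0,0,0,0,-1,-1],[0,0,0,0,0,-1,-1],[0,0,0,0,0,-1,-1]]]' >/dev/null
python3 -m pendant '[[[0,0,0,0,0,-1,-1],[0,0,0,0,0,-1,-1],[0,0,0,0,0,-1,-1],[0,0,0,0,0,-0.3,-1],[0,0,0,0,0,0,-1],[0,0,0,0,0,0,-1],[0,0,0,0,0,0,-1],[0,0,0,0,0,0,-1]]]'
python3 - <<'E'
from m import *
s=r.get_state();p=s["tcp_pos"];a=np.radians(79.7)
d=np.array([np.cos(a),np.sin(a)]);u=np.array([-d[1],d[0]])
print(s["eef_rot"],"pan x %.4f w %.4f"%(p[:2]@d-.461,p[:2]@u+.432),"tgt (.445,-.093): along",(np.array([.445,-.093])-p[:2])@d,"u",(np.array([.445,-.093])-p[:2])@u,s["gripper_width"])
E
```

```text
time_s: 24.55
tcp_pos: [0.5807, 0.0004, 0.1805]
eef_rot: [179.8, 0.0, -87.6]
contact_force: [1.3, 1.0, -4.1]
gripper_width: 0.0259
gripper_force: 60.0
time_s: 26.95
tcp_pos: [0.5839, 0.0005, 0.1809]
eef_rot: [-180.0, 0.0, -10.4]
contact_force: [0.5, -0.3, -2.9]
gripper_width: 0.0257
gripper_force: 60.0
[-1.79998193e+02  4.47082145e-03 -1.04408600e+01] pan x -0.3561 w -0.1424 tgt (.445,-.093): along -0.1168669735717742 u 0.11994287817599633 0.025691960844838848
```

```bash
python3 -m pendant '[[[-0.735,0.75,0,0,0,0,-1],[-0.735,0.75,0,0,0,0,-1],[-0.735,0.75,0,0,0,0,-1],[-0.735,0.75,0,0,0,0,-1],[-0.735,0.75,0,0,0,0,-1],[-0.735,0.75,0,0,0,0,-1],[-0.735,0.75,0,0,0,0,-1],[-0.735,0.75,0,0,0,0,-1]]]'
cat > look.py <<'E'
from m import *
import sys
a=np.radians(79.7);d=np.array([np.cos(a),np.sin(a)]);u=np.array([-d[1],d[0]])
s=r.get_state();p=s["tcp_pos"];print("tcp z %.4f"%p[2],"pan x %.4f w %.4f"%(p[:2]@d-.461,p[:2]@u+.432),"rot",s["eef_rot"].round(1),"grip",round(s["gripper_width"],4))
n=sys.argv[1]
o=[]
for k in("top","side"):
    c=cap(k);o.append(c["frame"]);W=world(c)
    m=box(W,.37,.68,-.1,.6,.006,.045)&(c["frame"].min(2)>(105 if k=="side" else 115))
    N,l,st,ce=cv2.connectedComponentsWithStats(m.astype(np.uint8))
    for i in range(1,N):
        if st[i,4]<25: continue
        P=W[l==i][:,:2];q=(P.min(0)+P.max(0))/2
        print(k,ce[i].round(),st[i,4],"world",q.round(3),"pan x %.3f w %.3f"%(q@d-.461,q@u+.432),"z",W[l==i][:,2].max().round(3))
cv2.imwrite(f"pics/{n}.png",np.hstack([cv2.resize(o[0][110:300,40:300],(400,292)),cv2.resize(o[1][100:384,80:400],(400,355))[:292]]) if 0 else np.vstack([o[0][100:290,30:400],o[1][150:384,60:430]]))
E
python3 look.py l7
```

```text
time_s: 27.75
tcp_pos: [0.4456, -0.0969, 0.1811]
eef_rot: [-180.0, -0.0, -10.4]
contact_force: [0.1, -0.0, -5.2]
gripper_width: 0.0258
gripper_force: 60.0
tcp z 0.1811 pan x -0.4767 w -0.0238 rot [-180.    -0.   -10.4] grip 0.0258
top [192. 188.] 135 world [0.552 0.11 ] pan x -0.254 w -0.092 z 0.038
side [281. 213.] 295 world [ 0.437 -0.02 ] pan x -0.403 w -0.001 z 0.026
side [257. 220.] 471 world [0.491 0.034] pan x -0.340 w -0.045 z 0.043
side [229. 236.] 290 world [0.545 0.111] pan x -0.255 w -0.085 z 0.037
side [170. 279.] 225 world [0.627 0.295] pan x -0.059 w -0.132 z 0.045
side [238. 366.] 961 world [0.434 0.429] pan x 0.039 w 0.081 z 0.045
side [140. 338.] 546 world [0.615 0.453] pan x 0.094 w -0.092 z 0.045
side [182. 352.] 456 world [0.532 0.468] pan x 0.094 w -0.008 z 0.045
```

View pics/l7.png

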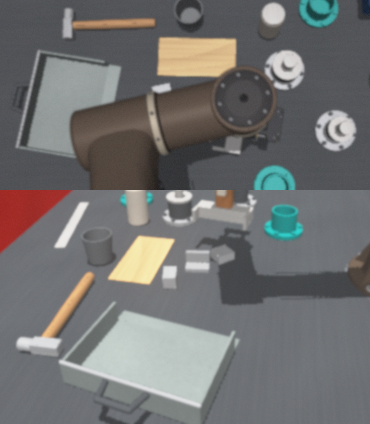

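The offcuts are where they were (side view crop: plate (222,255), angle (197,260), block (169,277)), and the pusher is held behind the plate. I lower it and begin the sweep.

```bash
python3 -m pendant '[[[0,0,1,0,0,0,-1],[0,0,1,0,0,0,-1],[0,0,1,0,0,0,-1],[0,0,0.7,0,0,0,-1],[0,0,0.3,0,0,0,-1],[0,0,0,0,0,0,-1],[0,0,0,0,0,0,-1],[0,0,0,0,0,0,-1]]]'
python3 -m pendant '[[[0.08,-0.5,0,0,0,0,-1],[0.08,-0.5,0,0,0,0,-1],[0.08,-0.5,0,0,0,0,-1],[0.08,-0.5,0,0,0,0,-1],[0.08,-0.5,0,0,0,0,-1],[0.08,-0.5,0,0,0,0,-1],[0.08,-0.5,0,0,0,0,-1],[0.08,-0.5,0,0,0,0,-1]]]'
python3 -m pendant '[[[0.15,-0.5,0,0,0,0,-1],[0.15,-0.5,0,0,0,0,-1],[0.15,-0.5,0,0,0,0,-1],[0.15,-0.5,0,0,0,0,-1],[0,0,0,0,0,0,-1],[0,0,0,0,0,0,-1],[0,0,0,0,0,0,-1],[0,0,0,0,0,0,-1]]]'
python3 look.py l8
```

```text
time_s: 28.65
tcp_pos: [0.4473, -0.0962, 0.1018]
eef_rot: [-180.0, -0.1, -10.4]
contact_force: [-0.4, 0.0, -3.4]
gripper_width: 0.0256
gripper_force: 60.0
time_s: 29.45
tcp_pos: [0.4734, -0.0191, 0.1007]
eef_rot: [180.0, 0.1, -10.4]
contact_force: [-0.6, -2.3, -4.7]
gripper_width: 0.026
gripper_force: 60.0
time_s: 30.25
tcp_pos: [0.4928, 0.0172, 0.1011]
eef_rot: [-180.0, -0.0, -10.4]
contact_force: [0.5, 0.6, -3.6]
gripper_width: 0.0256
gripper_force: 60.0
tcp z 0.1011 pan x -0.3560 w -0.0498 rot [-180.    -0.   -10.4] grip 0.0256
top [214. 227.] 396 world [0.442 0.052] pan x -0.331 w 0.007 z 0.044
side [252. 225.] 1863 world [0.504 0.062] pan x -0.310 w -0.052 z 0.043
side [167. 282.] 314 world [0.629 0.309] pan x -0.045 w -0.132 z 0.045
side [240. 364.] 1016 world [0.434 0.429] pan x 0.039 w 0.081 z 0.045
side [132. 321.] 30 world [0.648 0.417] pan x 0.065 w -0.131 z 0.045
side [140. 338.] 549 world [0.615 0.453] pan x 0.094 w -0.092 z 0.045
side [181. 352.] 454 world [0.532 0.467] pan x 0.094 w -0.008 z 0.045
```

View pics/l8.png

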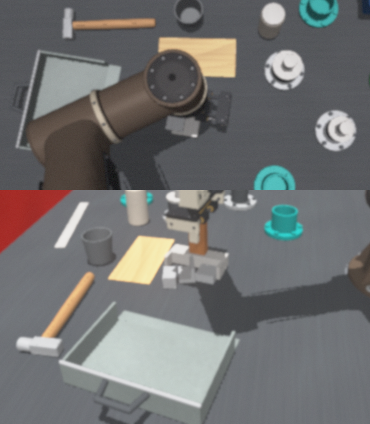

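The three pieces lie together in front of the pusher, between its wings. I push on towards the lip.

```bash
python3 -m pendant '[[[-0.05,-0.5,0,0,0,0,-1],[-0.05,-0.5,0,0,0,0,-1],[-0.05,-0.5,0,0,0,0,-1],[-0.05,-0.5,0,0,0,0,-1],[-0.05,-0.5,0,0,0,0,-1],[-0.05,-0.5,0,0,0,0,-1],[-0.05,-0.5,0,0,0,0,-1],[-0.05,-0.5,0,0,0,0,-1]]]'
python3 -m pendant '[[[-0.08,-0.5,-0.02,0,0,0,-1],[-0.08,-0.5,-0.02,0,0,0,-1],[-0.08,-0.5,-0.02,0,0,0,-1],[-0.08,-0.5,-0.02,0,0,0,-1],[-0.08,-0.5,-0.02,0,0,0,-1],[-0.08,-0.5,-0.02,0,0,0,-1],[-0.08,-0.5,-0.02,0,0,0,-1],[-0.08,-0.5,-0.02,0,0,0,-1]]]'
python3 look.py l9
```

```text
time_s: 31.15
tcp_pos: [0.4985, 0.0971, 0.1008]
eef_rot: [179.9, 0.1, -10.4]
contact_force: [-0.6, -5.8, -2.4]
gripper_width: 0.0256
gripper_force: 60.0
time_s: 31.95
tcp_pos: [0.501, 0.1791, 0.1042]
eef_rot: [180.0, 0.0, -10.4]
contact_force: [0.1, -4.6, -5.7]
gripper_width: 0.0258
gripper_force: 60.0
tcp z 0.1042 pan x -0.1952 w -0.0289 rot [180.    0.  -10.4] grip 0.0258
top [168. 183.] 124 world [0.568 0.175] pan x -0.187 w -0.096 z 0.045
top [161. 226.] 171 world [0.448 0.193] pan x -0.191 w 0.025 z 0.045
side [234. 263.] 2503 world [0.51  0.189] pan x -0.184 w -0.036 z 0.045
side [164. 286.] 416 world [0.631 0.321] pan x -0.033 w -0.132 z 0.045
side [132. 321.] 32 world [0.649 0.417] pan x 0.065 w -0.132 z 0.045
side [240. 364.] 1031 world [0.435 0.429] pan x 0.039 w 0.080 z 0.045
side [140. 338.] 547 world [0.615 0.452] pan x 0.094 w -0.092 z 0.045
side [181. 352.] 460 world [0.532 0.468] pan x 0.094 w -0.007 z 0.045
```

View pics/l9.png

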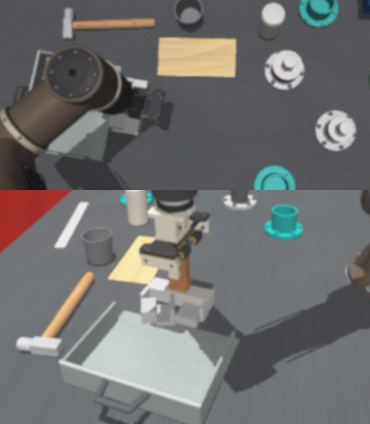

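All the pieces are at the lip, between the wings (side crop around (165,305)). I push them into the pan.

```bash
python3 -m pendant '[[[-0.05,-0.5,-0.02,0,0,0,-1],[-0.05,-0.5,-0.02,0,0,0,-1],[-0.05,-0.5,0,0,0,0,-1],[-0.05,-0.5,0,0,0,0,-1],[-0.05,-0.5,0,0,0,0,-1],[-0.05,-0.5,0,0,0,0,-1],[-0.05,-0.5,0,0,0,0,-1],[-0.05,-0.5,0,0,0,0,-1]]]'
python3 -m pendant '[[[0,-0.5,0,0,0,0,-1],[0,-0.5,0,0,0,0,-1],[0,-0.5,0,0,0,0,-1],[0,-0.5,0,0,0,0,-1],[0,-0.5,0,0,0,0,-1],[0,0,0,0,0,0,-1],[0,0,0,0,0,0,-1],[0,0,0,0,0,0,-1]]]'
python3 look.py l10
```

```text
time_s: 32.85
tcp_pos: [0.5075, 0.2581, 0.105]
eef_rot: [179.9, 0.0, -10.4]
contact_force: [-0.5, -5.8, -2.8]
gripper_width: 0.0257
gripper_force: 60.0
time_s: 33.65
tcp_pos: [0.517, 0.3082, 0.1053]
eef_rot: [-179.9, -0.0, -10.4]
contact_force: [0.3, 0.9, -4.3]
gripper_width: 0.0257
gripper_force: 60.0
tcp z 0.1053 pan x -0.0654 w -0.0216 rot [-179.9   -0.   -10.4] grip 0.0257
top [118. 177.] 198 world [0.581 0.313] pan x -0.049 w -0.084 z 0.045
top [113. 221.] 89 world [0.461 0.323] pan x -0.060 w 0.036 z 0.045
side [206. 301.] 3767 world [0.54 0.33] pan x -0.040 w -0.040 z 0.045
side [133. 321.] 33 world [0.647 0.415] pan x 0.063 w -0.131 z 0.045
side [283. 324.] 35 world [0.373 0.378] pan x -0.023 w 0.133 z 0.044
side [140. 338.] 550 world [0.614 0.455] pan x 0.096 w -0.091 z 0.045
side [182. 352.] 458 world [0.532 0.468] pan x 0.094 w -0.008 z 0.045
side [234. 369.] 898 world [0.444 0.478] pan x 0.088 w 0.081 z 0.045
```

View pics/l10.png

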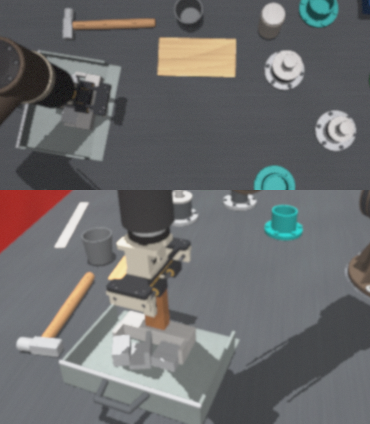

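All three are in the pan in front of the pusher. I back off straight, lift and check.

```bash
python3 -m pendant '[[[0,0.6,0,0,0,0,-1],[0,0.8,0,0,0,0,-1],[0,0.9,0,0,0,0,-1],[0,0.9,0,0,0,0,-1],[0,0.8,0,0,0,0,-1],[0,0,-1,0,0,0,-1],[0,0,-1,0,0,0,-1],[0,0,-1,0,0,0,-1]]]'
python3 -m pendant '[[[0,0,-1,0,0,0,-1],[0,1,-0.5,0,0,0,-1],[0,1,0,0,0,0,-1],[0,1,0,0,0,0,-1],[0,1,0,0,0,0,-1],[0,0,0,0,0,0,-1],[0,0,0,0,0,0,-1],[0,0,0,0,0,0,-1]]]'
python3 look.py l11
python3 - <<'E'
import cv2
f=cv2.imread("pics/l11.png");cv2.imwrite("pics/l11b.png",cv2.resize(f[290:424,40:260],None,fx=3,fy=3,interpolation=cv2.INTER_CUBIC))
E
```

```text
time_s: 34.55
tcp_pos: [0.5021, 0.2277, 0.1657]
eef_rot: [180.0, 0.0, -10.4]
contact_force: [-0.2, 0.6, -4.3]
gripper_width: 0.0256
gripper_force: 60.0
time_s: 35.35
tcp_pos: [0.4879, 0.15, 0.1947]
eef_rot: [180.0, 0.0, -10.4]
contact_force: [-0.1, -0.1, -4.1]
gripper_width: 0.0261
gripper_force: 60.0
tcp z 0.1947 pan x -0.2261 w -0.0212 rot [180.    0.  -10.4] grip 0.0261
side [166. 283.] 344 world [0.63  0.315] pan x -0.039 w -0.131 z 0.045
side [205. 313.] 1860 world [0.532 0.342] pan x -0.029 w -0.031 z 0.045
side [239. 365.] 1007 world [0.434 0.429] pan x 0.039 w 0.082 z 0.045
side [134. 322.] 27 world [0.647 0.415] pan x 0.063 w -0.131 z 0.044
side [140. 338.] 548 world [0.613 0.454] pan x 0.095 w -0.090 z 0.045
side [181. 352.] 459 world [0.532 0.467] pan x 0.094 w -0.008 z 0.045
```

View pics/l11b.png

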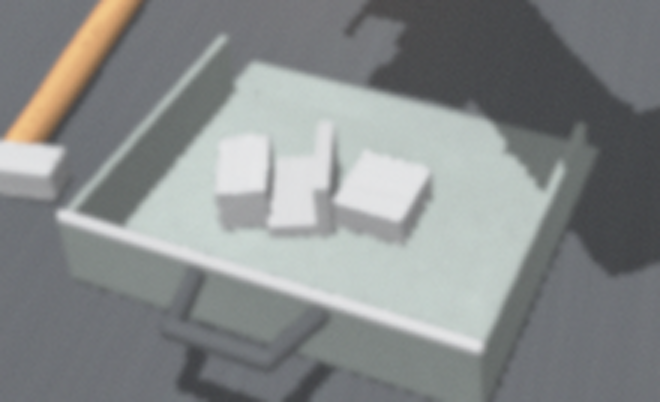

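All three offcuts lie on the pan floor, well past the lip (crop (243,180), (300,190), (385,190)). I take the pusher back to its board.

```bash
python3 -m pendant '[[[0,0,0,0,0,1,-1],[0,0,0,0,0,1,-1],[0,0,0,0,0,1,-1],[0,0,0,0,0,1,-1],[0,0,0,0,0,1,-1],[0,0,0,0,0,1,-1],[0,0,0,0,0,1,-1],[0,0,0,0,0,1,-1]]]' >/dev/null
python3 -m pendant '[[[0,0,0,0,0,1,-1],[0,0,0,0,0,1,-1],[0,0,0,0,0,1,-1],[0,0,0,0,0,1,-1],[0,0,0,0,0,1,-1],[0,0,0,0,0,1,-1],[0,0,0,0,0,1,-1],[0,0,0,0,0,1,-1]]]' >/dev/null
python3 -m pendant '[[[0,0,0,0,0,1,-1],[0,0,0,0,0,1,-1],[0,0,0,0,0,1,-1],[0,0,0,0,0,1,-1],[0,0,0,0,0,0.3,-1],[0.73,-0.89,0,0,0,0,-1],[0.73,-0.89,0,0,0,0,-1],[0.73,-0.89,0,0,0,0,-1]]]'
python3 -m pendant '[[[0.73,-0.89,0,0,0,0,-1],[0.73,-0.89,0,0,0,0,-1],[0.73,-0.89,0,0,0,0,-1],[0.73,-0.89,0,0,0,0,-1],[0.73,-0.89,0,0,0,0,-1],[0.73,-0.89,0,0,0,0,-1],[0,0,0,0,0,0,-1],[0,0,0,0,0,0,-1]]]'
python3 look.py l12
```

```text
time_s: 37.85
tcp_pos: [0.5406, 0.1051, 0.1949]
eef_rot: [-180.0, 0.0, -91.5]
contact_force: [0.3, 0.3, -4.7]
gripper_width: 0.0255
gripper_force: 60.0
time_s: 38.65
tcp_pos: [0.6442, 0.0144, 0.194]
eef_rot: [179.9, -0.0, -91.6]
contact_force: [0.2, -0.0, -4.7]
gripper_width: 0.0259
gripper_force: 60.0
tcp z 0.1940 pan x -0.3317 w -0.1992 rot [179.9  -0.  -91.6] grip 0.0259
side [166. 283.] 342 world [0.63  0.315] pan x -0.038 w -0.132 z 0.045
side [205. 313.] 1890 world [0.531 0.342] pan x -0.030 w -0.030 z 0.045
side [240. 364.] 1026 world [0.435 0.429] pan x 0.039 w 0.081 z 0.045
side [133. 322.] 28 world [0.648 0.416] pan x 0.065 w -0.131 z 0.044
side [140. 338.] 548 world [0.615 0.453] pan x 0.094 w -0.092 z 0.045
side [182. 352.] 464 world [0.532 0.468] pan x 0.094 w -0.008 z 0.045
```

View pics/l12.png

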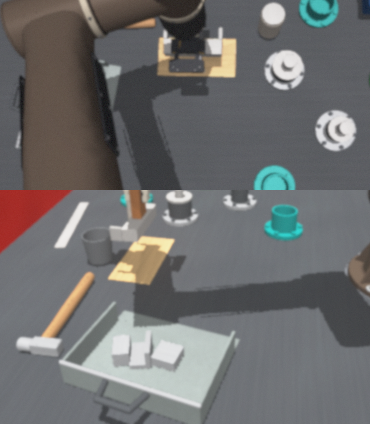

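The pusher hangs over the board and the offcuts are in the pan. I lower it and release.

```bash
python3 -m pendant '[[[0,0,1,0,0,0,-1],[0,0,1,0,0,0,-1],[0,0,1,0,0,0,-1],[0,0,0.9,0,0,0,-1],[0,0,0.45,0,0,0,-1],[0,0,0.25,0,0,0,-1],[0,0,0.05,0,0,0,-1],[0,0,0,0,0,0,-1]]]'
python3 -m pendant '[[[0,0,0,0,0,0,-1],[0,0,0,0,0,0,1],[0,0,0,0,0,0,1],[0,0,0,0,0,0,1],[0,0,0,0,0,0,1],[0,0,0,0,0,0,1],[0,0,0,0,0,0,1],[0,0,-0.3,0,0,0,1]]]'
python3 -m pendant '[[[0,0,-1,0,0,0,1],[0,0,-1,0,0,0,1],[0,0,-1,0,0,0,1],[0,0,-1,0,0,0,1],[0,0,-1,0,0,0,1],[1,0,0,0,0,0,1],[1,0,0,0,0,0,1],[1,0,0,0,0,0,1]]]'
python3 -m pendant '[[[1,0.5,0,0,0,0,1],[1,0.5,0,0,0,0,1],[1,0.5,0,0,0,0,1],[1,0.5,0,0,0,0,1],[1,0.5,0,0,0,0,1],[1,0.5,0,0,0,0,1],[1,0.5,0,0,0,0,1],[0,0,0,0,0,0,1]]]'
python3 look.py l13
python3 - <<'E'
from m import *
c=cap("top");W=world(c);near=box(W,.55,.75,-.15,.15,-.01,.15)
rect(c,near&(W[...,2]>.028)&(W[...,2]<.045),.035,"foot+wings");rect(c,near&(W[...,2]>.12),.133,"handle")
d=np.array([.1788,.9839]);u=np.array([-.9839,.1788])
m=(c["frame"].min(2)>150)&box(W,.4,.65,.25,.45,0,.06)
N,l,s,ce=cv2.connectedComponentsWithStats(m.astype(np.uint8))
for i in range(1,N):
    if s[i,4]>25:
        q=W[l==i][:,:2]@d-.461; w=W[l==i][:,:2]@u+.432;print(s[i,4],"pan x",q.min().round(3),q.max().round(3),"w",w.min().round(3),w.max().round(3))
E
```

```text
time_s: 39.55
tcp_pos: [0.6447, 0.0148, 0.1028]
eef_rot: [-179.9, 0.0, -91.6]
contact_force: [-0.5, 0.3, -3.9]
gripper_width: 0.0258
gripper_force: 60.0
time_s: 40.35
tcp_pos: [0.6437, 0.0144, 0.1073]
eef_rot: [179.9, -0.0, -91.6]
contact_force: [-0.4, 1.1, -0.5]
gripper_width: 0.0764
gripper_force: 0.0
time_s: 41.15
tcp_pos: [0.6426, -0.0459, 0.2088]
eef_rot: [-180.0, 0.0, -91.6]
contact_force: [-0.7, 0.2, -1.4]
gripper_width: 0.0879
gripper_force: 0.0
time_s: 41.95
tcp_pos: [0.5666, -0.1858, 0.2083]
eef_rot: [180.0, -0.0, -91.7]
contact_force: [0.0, -0.6, 0.0]
gripper_width: 0.0877
gripper_force: 0.0
tcp z 0.2083 pan x -0.5425 w -0.1587 rot [180.   -0.  -91.7] grip 0.0877
top [246. 160.] 92 world [ 0.632 -0.041] pan x -0.389 w -0.197 z 0.044
top [100. 198.] 864 world [0.528 0.37 ] pan x -0.002 w -0.022 z 0.045
top [ 94. 253.] 25 world [0.377 0.376] pan x -0.023 w 0.128 z 0.044
side [199. 216.] 719 world [0.651 0.017] pan x -0.328 w -0.205 z 0.044
side [164. 286.] 418 world [0.631 0.321] pan x -0.033 w -0.131 z 0.045
side [205. 313.] 1872 world [0.53  0.352] pan x -0.020 w -0.027 z 0.045
side [133. 321.] 35 world [0.649 0.416] pan x 0.064 w -0.132 z 0.045
side [242. 363.] 1098 world [0.435 0.429] pan x 0.039 w 0.081 z 0.045
side [140. 338.] 545 world [0.615 0.453] pan x 0.094 w -0.092 z 0.045
side [181. 352.] 467 world [0.532 0.468] pan x 0.094 w -0.008 z 0.045
foot+wings c [ 0.632  -0.0371] size [0.0445 0.0199] ang 89.4Traceback (most recent call last):
  File "<stdin>", line 3, in <module>
  File "m.py", line 7, in rect
    k=max(cv2.findContours(mask.astype(np.uint8),0,1)[0],key=cv2.contourArea)[:,0]
      ~~~^^^^^^^^^^^^^^^^^^^^^^^^^^^^^^^^^^^^^^^^^^^^^^^^^^^^^^^^^^^^^^^^^^^^
ValueError: max() iterable argument is empty
```

View pics/l13.png

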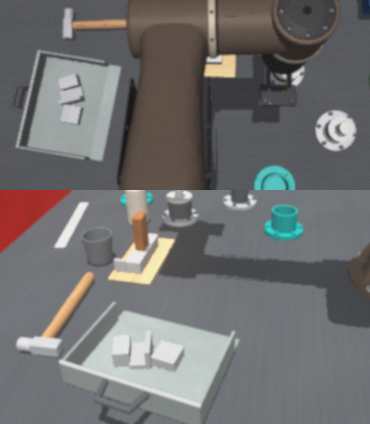

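The pusher stands upright on its board at side crop (138,255), the offcuts are on the pan floor at top crop (70,97), and both plugs are seated. One last numeric check, then I hand in.

```bash
python3 - <<'E'
from m import *
d=np.array([.1788,.9839]);u=np.array([-.9839,.1788])
c=cap("top");W=world(c);m=(c["frame"].min(2)>160)&box(W,.4,.65,.25,.45,0.008,.06)
P=W[m][:,:2];print("offcuts pan x",np.percentile(P@d-.461,[1,99]).round(3),"w",np.percentile(P@u+.432,[1,99]).round(3))
c=cap("side");W=world(c)
q=W[box(W,.6,.7,-.05,.08,.06,.15)];print("handle",np.percentile(q,[2,98],0).round(3))
x=(np.percentile(P@d-.461,1)>-.07) and q[:,2].max()>.125
q=W[box(W,.56,.64,-.275,-.195,.07,.15)];print("wide plug zmax",q[:,2].max(),"shoulder centre",(q.min(0)+q.max(0))/2)
if x: print(r.close_job())
E
```

```text
offcuts pan x [-0.096  0.091] w [-0.119  0.045]
handle [[ 0.631 -0.002  0.062]
 [ 0.657  0.04   0.136]]
wide plug zmax 0.13460641762794082 shoulder centre [ 0.60149044 -0.23214166  0.10232568]
```

```bash
python3 - <<'E'
from m import *
d=np.array([.1788,.9839]);u=np.array([-.9839,.1788])
c=cap("top");W=world(c);X=W[...,:2]@d-.461;Y=W[...,:2]@u+.432
m=(X>-.085)&(X<.08)&(abs(Y)<.115)&(W[...,2]>.011)&(c["depth"]>0)
N,l,s,ce=cv2.connectedComponentsWithStats(m.astype(np.uint8))
for i in range(1,N):
    if s[i,4]>15:k=l==i;print(ce[i].round(),s[i,4],"x",X[k].min().round(3),X[k].max().round(3),"w",Y[k].min().round(3),Y[k].max().round(3),"z",W[k][:,2].max().round(3))
if X[m].min()>-.06: print(r.close_job())
E
```

```text
[101. 198.] 903 x -0.046 0.031 w -0.09 0.045 z 0.049
```

The offcuts start at pan x = −0.046, well inside the limit. A stray pixel held back the hand-in, so I do it now.

```bash
python3 -c "
from plant import r
print(r.close_job())"
```

```text
the job is handed in; nothing more can be done
None
```

The job is handed in, with no verdict shown: both plugs are seated, the three offcuts present are in the pan past the lip, the pusher stands on its board, and the bystanders were left alone.

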